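# Index the drill core under the analyser

### The arm

A 7-joint arm with a two-finger parallel gripper is mounted at the origin on the work surface. World frame = base frame: x ahead of the robot, y to its left, z up, the work surface at z = 0. Lengths are in m, angles in rad, forces in N, time in s.
With the tool pointing down it reaches from about 0.4 to 0.85 m from the base axis. Payload 4.5 kg.
Tool frame: the origin (TCP) lies midway between the tips of the shut fingers; the grasp point (between the pads) lies 19 mm behind it; z points along the fingers, y is the direction in which the jaws open and shut (so a half turn about z gives the same grasp; the last joint's range is limited). The gripper opens to 88 mm and grips with 3 to 60 N. Pads are 18 mm wide; open, the fingers measure 123 mm over their backs; the gripper's body (75 mm by 187 mm) begins 45 mm behind the grasp point.
Start: joints at [1.162, 0.689, -0.195, 1.565, 0.157, 0.902, -0.215], TCP at [0.268, -0.565, 0.239] pointing down, gripper open.
Joint ranges: [-3.01, 3.01], [-0.46, 2.08], [-1.47, 1.51], [0.13, 2.56], [-1, 4.14], [0.04, 2.09], [-2.66, 2.66]. Speed limits (rad/s): [2.57, 2.57, 3.14, 3.14, 3.14, 3.14, 3.14].

### API

Orientations are given as a unit quaternion [x, y, z, w].
In Python, from plant import r, viewer gives the robot as it stands.
- The arm moves only by the tool play_rows, never from a script. Its argument "commands" is a list of rows, each an object with "delta_rot": the turn, a rotation vector about the tool's x, y, z normalised to -1 to 1, where 1 is pi rad, a list of three; "travel": the shift along the tool's x, y, z normalised to -1 to 1, where 1 is 15 cm, a list of three; "gripper": the opening, from -1 (shut) to 1 (fully open). In form: [{"delta_rot": [wx, wy, wz], "travel": [x, y, z], "gripper": gripper}, ...]. A call has 1 to 12 rows; each row is the pose to reach, as a shift and turn from the pose commanded when the call began, along the tool's axes at that moment, turning the shorter way round; what a row does not reach only later rows make up. A row lasts 1/8 s, in which the tool goes at most 62.5 mm and 10.7 degrees, less where a joint would pass 70% of its speed; a pose out of reach is approached as far as the arm can. A call with a number of a shift or a turn outside -1 to 1 is refused whole. A call with a gripper value outside its range is refused whole. The fingers move at their own pace and stop on an object; "force" is the grip in N (left out, the last holds). Time passes only in rows, so rows that repeat a pose let the fingers close. It gives the time, the measured TCP pose, the force and the opening at its end, in the units of the state.
- r.get_state(): the state, without advancing time (a new reading comes with each control period).
- viewer.snapshot(name): name is "side" or "top" or "wrist"; returns a dict with "color" (480x640x3 uint8, red, green, blue), "z_map" (480x640 float32, m along the optical axis (not along the pixel's ray), 0 where there is no reading), "fx", "fy", "cx", "cy" (pixels), "origin" and "attitude" of the camera in the world. Camera axes: x right, y up, looking along -z (the intrinsics and any distortion apply to the point x, -y, -z); pixel columns grow to the right and rows downward; lengths in m; the calibration is good to about 2 mm. A picture is of the moment at which its call begins.
- r.finish_job(): hands the job in, once; it reports no verdict.
Trained networks look in the newest picture that a camera, given by its name, has taken for a name from the list of things; names that differ only in an ending like _2 or _b are one class to them, and where a whole thing is asked for, a point or a joint stands for the part that bears it (a point fixed in the world has none). Each returns a list of dicts, best first, with "conf" (0 to 1); they miss things now and then, are a little off and sometimes report something else, mostly with a low value. They report only what shows in the picture. A call takes as long as a camera call.
- viewer.outline_of(camera, label): "pixels" (480x640 bool, what is visible of it) and "at" ([column, row] in pixels, amid what is visible of it).
- viewer.pinpoint(camera, label): "at" ([column, row] in pixels: a listed point, or the origin of a listed thing).
The state is a dict: "clock": time; "q": joint angles; "qd": joint speeds; "joint_torque": joint torques, N m; "tool_pos": TCP position; "eef_rot": TCP orientation; "contact_force": force on the tool from outside, world axes, zero at the start; "moment": the same for the moment, N m; "opening": opening from 0.0 (shut) to 1.0 (fully open).
Only numpy, scipy, OpenCV 4.12 (cv2) and the standard library are available. Lean on these libraries where they do the work, as an engineer would, in place of code of your own. Each camera call takes 0.05 s, during which the arm holds its last target. There are 200 camera calls.

### The job

Bring the tall drill core on the specimen carousel squarely under the analyser's snout by turning the star wheel, pushing its spokes one after another where they come out of the guard; the wheel goes round anticlockwise seen from above, as it starts close to its clockwise stop. Never touch the specimens, do not disturb the things standing about, and leave the wheel at rest.

Things in the scene. Friction and masses are not known exactly. Their poses are not given: they have to be found in the camera images.
- carousel: Fixed white base; origin on the wheel's vertical axle at table height. A guard hood hides the spokes for 90 degrees either side of its +x axis: 100 to 180 mm from the axle, flat top 109 mm high, outer wall down to the table. The other 180 degrees, centred on its -x axis (robot side, give or take the yaw), are open: spokes run free over bare table beyond the 85 mm radius of foot and disc
- wheel (a joint): Angle of the star wheel on its vertical axle, rad, growing anticlockwise seen from above. Hard stops at 0 and 5.2; it starts near 0. Friction (0.2 N m, about 1.5 N at the spokes) holds it where it is left; no spring or detents. Aluminium disc of 160 mm diameter, top 45 mm high, with six spokes
- spoke (a point): Centre of the black ball, 24 mm diameter, at the end of one of the six like spokes (the one 30 degrees anticlockwise of the core), 154 mm from the axle, 84 mm high. Spokes: steel bars of 14 mm diameter, 60 degrees apart, sloping up and outward, centre line 42 mm high at 70 mm from the axle, 82 mm high at 150 mm
- axle (a point): Centre of the wheel, on its axle at the disc's top (45 mm high)
- core (a point): Centre of the drill core, half-way up: grey upright stone cylinder, 36 mm diameter, 60 mm tall (top 105 mm high), fixed on the disc 55 mm from the axle; the only round and the tallest specimen. Its x axis points outward. Seen from the axle the spokes lie 30, 90, 150, 210, 270 and 330 degrees from it
- specimens: The six specimens fixed on the disc, 55 mm from the axle and 60 degrees apart: the core and five lower blocky stones (up to 80 mm high). They turn with the wheel and must not be touched. Origin on the axle at table height, +x axis towards the core
- spot (a point): The analyser's measuring spot, 55 mm from the axle, 105 mm high: the core's top must come here. Fixed analyser: grey box, 80 mm wide, with a black snout of 34 mm diameter slanting down at 30 degrees over the guard; snout's end 82 mm from the axle, 127 mm high. The point's +x axis points outward along the analyser, which is 270 mm high; its stand ends 350 mm from the axle
- bottle: Loose white sample bottle, 64 mm diameter, 150 mm tall; origin under its centre
- jar: Loose amber glass jar, 72 mm diameter, 85 mm tall; origin under its centre
- mug: Loose white mug, 80 mm diameter, 90 mm tall, handle at its +y; origin under its centre
- hammer: Loose geologist's hammer lying flat, 280 mm long, along its x axis
- brush: Loose dusting brush lying flat, 180 mm long, along its x axis
- rock: Loose grey rock, 90 x 70 mm, about 60 mm tall; origin under its centre

How it is judged:
At the end, for the whole second after the job is handed in: The core's axis is within 10 mm, seen from above, of the analyser's measuring spot, and the wheel is at rest (under 0.05 rad/s) (horizontal distance between core and spot below 0.01 m and velocity of joint wheel between -0.05 and 0.05 rad/s); the robot touches nothing.
It fails at once if the robot touches a specimen on the wheel (over 1 N) (contact force between any of the fingers, the arm and specimens above 1 N).
It fails at once if a loose bystander (bottle, jar, mug, hammer, brush, rock) is moved by more than 30 mm (distance of any of bottle, jar, mug, hammer, brush, rock from where it was at the start of the episode above 0.03 m).
It also fails if it takes over 72 s, if anything falls off the work surface, if the arm or the gripper's body presses on something with over 40 N, if the wrist force passes 120 N, or if a joint passes its speed limit or range.

## Working session

There is one attempt and no reset: what is moved stays moved. The work goes in short steps, Python scripts to look and compute and a tool call to move; the robot and the scene stay as the last step left them, time stands still between calls to the robot, and variables do not carry over. Pictures are saved under pics/ and viewed, about 8 in all and at most 12, crops included, and the job is handed in when it is done.

Besides the shell and the picture viewer there is one more tool, called after ">>>" by a JSON object that holds its "op" and its "data", one argument or row to a line. play_rows: Moves the arm, as the interface text tells. Its arguments: {"type":"object","properties":{"commands":{"type":"array","items":{"type":"object","properties":{"delta_rot":{"type":"array","items":{"type":"number","minimum":-1,"maximum":1}},"travel":{"type":"array","items":{"type":"number","minimum":-1,"maximum":1}},"gripper":{"type":"number"}}}},"force":{"type":"number"}},"required":["commands"]}

```bash
ls; mkdir -p pics; cat > h.py <<'E'
import numpy as np, cv2
from scipy.spatial.transform import Rotation as R
from plant import r, viewer
def world(s,u,v,z=None):
    d=np.array([(u-s['cx'])/s['fx'],-(v-s['cy'])/s['fy'],-1.0])
    A=np.array(s['attitude']); M=R.from_quat(A).as_matrix() if A.size==4 else A.reshape(3,3)
    o=np.array(s['origin']); w=M@d
    if z is None:
        t=s['z_map'][int(round(v)),int(round(u))]
    else: t=(z-o[2])/w[2]
    return o+t*w
def save(s,n): cv2.imwrite('pics/'+n+'.png',s['color'][:,:,::-1])
E
python3 - <<'E'
from h import *
np.set_printoptions(precision=3,suppress=True)
Z=dict(spoke=.084,axle=.045,core=.075,spot=.105,carousel=0,specimens=0,bottle=0,jar=0,mug=0,hammer=0.01,brush=.01,rock=0)
for c in('top','side'):
    s=viewer.snapshot(c); save(s,c+'0'); print(c,s['origin'],s['attitude'])
    for n in Z:
        for p in viewer.pinpoint(c,n)[:2]:
            print(n,round(p['conf'],2),np.round(p['at']),world(s,*p['at'],z=Z[n]))
print(r.get_state())
E
```

```text
pics
top [ 0.382 -0.016  1.293] [-0.029  0.01   0.716 -0.698]
spoke 0.65 [396. 254.] [ 0.437 -0.174  0.084]
axle 0.6 [374. 207.] [ 0.572 -0.122  0.045]
axle 0.37 [146. 230.] [0.527 0.52  0.045]
core 0.88 [371. 224.] [ 0.521 -0.108  0.075]
spot 0.75 [362. 184.] [ 0.625 -0.087  0.105]
carousel 0.58 [372. 210.] [ 0.568 -0.117  0.   ]
specimens 0.88 [371. 207.] [ 0.578 -0.116  0.   ]
bottle 0.86 [460. 212.] [ 0.557 -0.368  0.   ]
bottle 0.23 [375. 206.] [ 0.582 -0.127  0.   ]
jar 0.63 [392. 254.] [ 0.441 -0.171  0.   ]
mug 0.78 [216. 308.] [0.3   0.337 0.   ]
mug 0.72 [517. 269.] [ 0.39  -0.524  0.   ]
hammer 0.69 [373. 208.] [ 0.572 -0.12   0.01 ]
hammer 0.68 [437. 309.] [ 0.283 -0.292  0.01 ]
brush 0.67 [438. 308.] [ 0.287 -0.294  0.01 ]
rock 0.95 [520. 264.] [ 0.405 -0.533  0.   ]
rock 0.48 [215. 307.] [0.304 0.339 0.   ]
side [0.15  1.087 1.274] [-0.054  0.366  0.919 -0.137]
spoke 0.66 [344. 214.] [ 0.428 -0.161  0.084]
core 0.93 [315. 218.] [ 0.518 -0.125  0.075]
spot 0.77 [280. 212.] [ 0.632 -0.089  0.105]
spot 0.74 [390. 216.] [ 0.276 -0.175  0.105]
carousel 0.73 [300. 233.] [ 0.5
[... 185 characters left out ...]
[0.535 0.152 0.   ]
jar 0.23 [313. 218.] [ 0.547 -0.195  0.   ]
mug 0.73 [344. 359.] [0.295 0.33  0.   ]
hammer 0.93 [237. 404.] [0.528 0.547 0.01 ]
brush 0.53 [389. 214.] [ 0.289 -0.286  0.01 ]
rock 0.81 [375. 170.] [ 0.396 -0.536  0.   ]
{'clock': 1.3, 'q': array([ 1.162,  0.689, -0.195,  1.565,  0.157,  0.902, -0.215]), 'qd': array([ 0.001,  0.001,  0.001,  0.   ,  0.001, -0.001, -0.001]), 'joint_torque': array([ -0.001, -52.748,  -1.267, -15.374,  -0.052,  -0.001,   0.   ]), 'tool_pos': array([ 0.268, -0.565,  0.239]), 'eef_rot': array([0.976, 0.22 , 0.   , 0.   ]), 'contact_force': array([ 0.038, -0.703, -0.737]), 'moment': array([ 0.068, -0.005,  0.011]), 'opening': 1.0028241632729118}
```

```bash
python3 - <<'E'
import cv2
im=cv2.imread('pics/top0.png')[120:345,190:540]
cv2.imwrite('pics/top0c.png',cv2.resize(im,None,fx=2.2,fy=2.2,interpolation=cv2.INTER_CUBIC))
E
```

```text
(no output)
```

View pics/top0c.png

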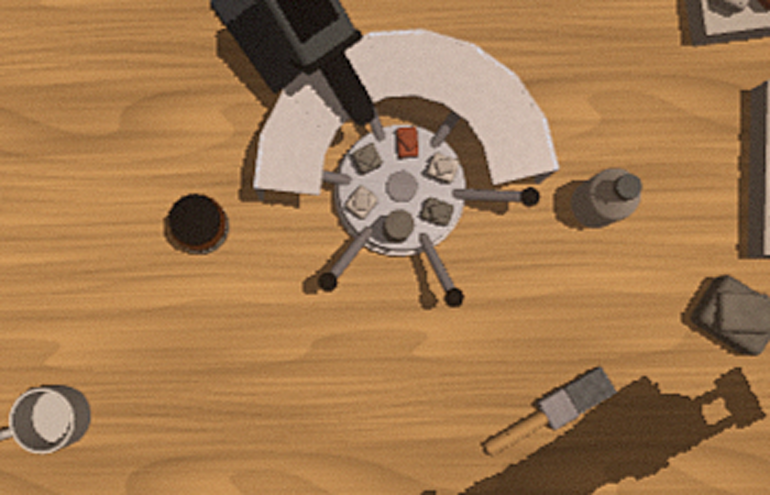

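View pics/side0.png

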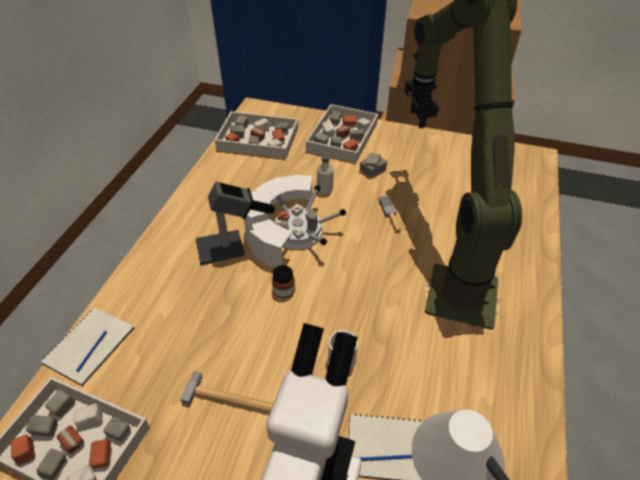

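Axle is about (0.572, -0.117). The core is near 171° and the spot near 31°, so about 220° anticlockwise is needed. In the top crop the free balls are at (328,282), (455,297) and (530,195), roughly 141°, 201° and 261°. I plan two strokes, with fingers shut and pointing down and the jaw axis along world x.

>>> {"op": "play_rows", "data": {
  "commands": [
    {"delta_rot": [0,0,-0.359],"travel": [0.75,-0.66,0],"gripper": -1},
    {"delta_rot": [0,0,-0.359],"travel": [0.75,-0.66,0],"gripper": -1},
    {"delta_rot": [0,0,-0.359],"travel": [0.75,-0.66,0],"gripper": -1},
    {"delta_rot": [0,0,-0.359],"travel": [0.75,-0.66,0],"gripper": -1},
    {"delta_rot": [0,0,-0.359],"travel": [0.75,-0.66,0],"gripper": -1},
    {"delta_rot": [0,0,-0.359],"travel": [0.75,-0.66,0],"gripper": -1},
    {"delta_rot": [0,0,-0.359],"travel": [0.75,-0.66,0],"gripper": -1},
    {"delta_rot": [0,0,-0.359],"travel": [0.75,-0.66,0],"gripper": -1}
  ]
}}

```text
clock: 2.3
tool_pos: [0.327, -0.4272, 0.2388]
eef_rot: [0.708, 0.706, -0.0, 0.0]
contact_force: [0.7, 0.5, -0.7]
opening: 0.116
```

>>> {"op": "play_rows", "data": {
  "commands": [
    {"delta_rot": [0,0,0],"travel": [0.93,0.4,0],"gripper": -1},
    {"delta_rot": [0,0,0],"travel": [0.93,0.4,0],"gripper": -1},
    {"delta_rot": [0,0,0],"travel": [0.93,0.4,0],"gripper": -1},
    {"delta_rot": [0,0,0],"travel": [0.93,0.4,0],"gripper": -1}
  ]
}}

```text
clock: 2.8
tool_pos: [0.3883, -0.2855, 0.2392]
eef_rot: [0.706, 0.708, 0.0, 0.0]
contact_force: [-0.2, -0.8, 0.2]
opening: 0.004
```

>>> {"op": "play_rows", "data": {
  "commands": [
    {"delta_rot": [0,0,0],"travel": [0.93,0.4,0],"gripper": -1},
    {"delta_rot": [0,0,0],"travel": [0.93,0.4,0],"gripper": -1},
    {"delta_rot": [0,0,0],"travel": [0.93,0.4,0],"gripper": -1},
    {"delta_rot": [0,0,0],"travel": [0.93,0.4,0],"gripper": -1}
  ]
}}

```text
clock: 3.3
tool_pos: [0.4479, -0.1477, 0.2389]
eef_rot: [0.707, 0.707, 0.0, 0.0]
contact_force: [-0.5, -0.7, 0.7]
opening: 0.008
```

>>> {"op": "play_rows", "data": {
  "commands": [
    {"delta_rot": [0,0,0],"travel": [0.93,0.4,0],"gripper": -1},
    {"delta_rot": [0,0,0],"travel": [0.93,0.4,0],"gripper": -1},
    {"delta_rot": [0,0,0],"travel": [0.93,0.4,0],"gripper": -1},
    {"delta_rot": [0,0,0],"travel": [0.93,0.4,0],"gripper": -1},
    {"delta_rot": [0,0,0],"travel": [0.93,0.4,0],"gripper": -1}
  ]
}}

```text
clock: 3.92
tool_pos: [0.5064, -0.0121, 0.2383]
eef_rot: [0.709, 0.705, -0.001, 0.0]
contact_force: [0.6, -0.6, -1.0]
opening: 0.007
```

```bash
cat > look.py <<'E'
from h import *
import sys
np.set_printoptions(precision=3,suppress=True)
Z=dict(spoke=.084,axle=.045,core=.075,spot=.105,carousel=0,specimens=0)
for c in sys.argv[2:]:
    s=viewer.snapshot(c); save(s,c+sys.argv[1]); print(c,s['origin'])
    for n in Z:
        for p in viewer.pinpoint(c,n)[:2]:
            print(n,round(p['conf'],2),np.round(p['at']),world(s,*p['at'],z=Z[n]))
st=r.get_state(); print(st['clock'],st['tool_pos'],st['q'],st['contact_force'])
E
python3 look.py 1 wrist top side
```

```text
wrist [0.507 0.066 0.383]
axle 0.81 [390. 295.] [ 0.581 -0.113  0.045]
axle 0.21 [384. 284.] [ 0.574 -0.098  0.045]
carousel 0.71 [381. 283.] [ 0.58  -0.119  0.   ]
specimens 0.66 [382. 276.] [ 0.58 -0.11  0.  ]
top [ 0.382 -0.016  1.293]
spoke 0.63 [520. 268.] [ 0.393 -0.497  0.084]
axle 0.56 [375. 207.] [ 0.57  -0.123  0.045]
core 0.92 [372. 223.] [ 0.524 -0.112  0.075]
spot 0.8 [360. 183.] [ 0.627 -0.08   0.105]
carousel 0.96 [373. 205.] [ 0.584 -0.122  0.   ]
carousel 0.67 [522. 267.] [ 0.394 -0.537  0.   ]
specimens 0.62 [371. 206.] [ 0.58  -0.116  0.   ]
specimens 0.28 [460. 212.] [ 0.558 -0.368  0.   ]
side [0.15  1.087 1.274]
spoke 0.96 [347. 217.] [ 0.413 -0.152  0.084]
axle 0.93 [297. 222.] [ 0.582 -0.118  0.045]
core 0.74 [315. 218.] [ 0.52  -0.122  0.075]
spot 0.7 [279. 211.] [ 0.634 -0.09   0.105]
carousel 0.97 [297. 232.] [ 0.584 -0.115  0.   ]
specimens 0.9 [296. 236.] [ 0.579 -0.093  0.   ]
4.975 [ 0.507 -0.009  0.239] [ 0.225  0.565 -0.472  1.907  0.364  0.754 -0.452] [-0.533 -0.808 -0.413]
```

View pics/wrist1.png

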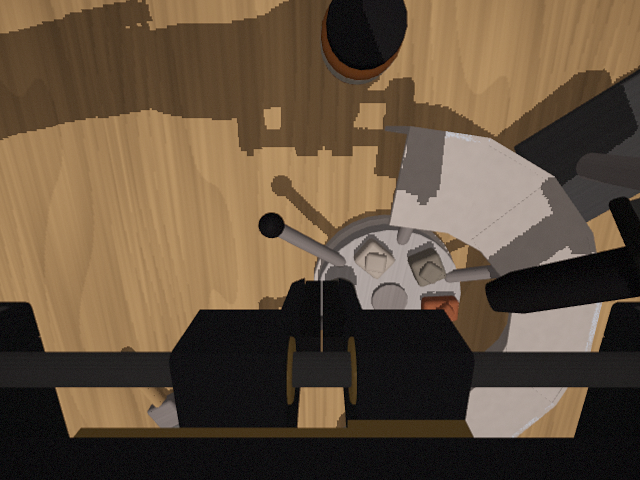

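The wrist view shows the free spoke's ball at (271,225), the axle at (390,295), and the guard end running from (391,224) to (405,128). I'll turn these into positions.

```bash
python3 - <<'E'
from h import *
np.set_printoptions(precision=3,suppress=True)
s=viewer.snapshot('wrist')
A=np.array([.578,-.116])
for u,v,z in((271,225,.084),(391,224,.109),(405,128,.109),(390,297,.045)):
    p=world(s,u,v,z); d=p[:2]-A; print(p,np.hypot(*d),np.degrees(np.arctan2(d[1],d[0]))%360)
E
```

```text
[ 0.461 -0.017  0.084] 0.15365187783941625 139.65393282966912
[ 0.565 -0.008  0.109] 0.10836197750116207 96.74309108632876
[0.571 0.068 0.109] 0.18453095733299035 92.09060058955355
[ 0.583 -0.111  0.045] 0.007414281144298416 47.43331279163316
```

>>> {"op": "play_rows", "data": {
  "commands": [
    {"delta_rot": [0,0,0],"travel": [0,0.04,0.3],"gripper": -1},
    {"delta_rot": [0,0,0],"travel": [0,0.04,0.61],"gripper": -1},
    {"delta_rot": [0,0,0],"travel": [0,0.04,0.61],"gripper": -1}
  ]
}}

```text
clock: 5.4
tool_pos: [0.5109, -0.0088, 0.145]
eef_rot: [0.707, 0.707, -0.003, -0.002]
contact_force: [0.2, 0.7, 0.5]
opening: 0.003
```

>>> {"op": "play_rows", "data": {
  "commands": [
    {"delta_rot": [0,0,0],"travel": [0,0,0.2],"gripper": -1},
    {"delta_rot": [0,0,0],"travel": [0,0,0.4],"gripper": -1},
    {"delta_rot": [0,0,0],"travel": [0,0,0.6],"gripper": -1},
    {"delta_rot": [0,0,0],"travel": [0,0,0.6],"gripper": -1}
  ]
}}

```text
clock: 5.9
tool_pos: [0.5132, -0.0085, 0.0574]
eef_rot: [0.707, 0.707, -0.0, -0.0]
contact_force: [0.4, -0.1, -0.1]
opening: 0.006
```

```bash
python3 - <<'E'
from h import *
np.set_printoptions(precision=3,suppress=True)
st=r.get_state();p=st['tool_pos'];print(p,st['contact_force'],st['clock'])
A=np.array([.578,-.116])
t=np.radians(np.linspace(121,247,25)); P=A+.125*np.c_[np.cos(t),np.sin(t)]
for c in range(0,24,12):
    b=P[c-1+1] if c else p[:2]
    for a,q in zip(np.degrees(t[c+1:c+13]),P[c+1:c+13]): print(round(a),np.round((q[1]-b[1])/.15,2),np.round((q[0]-b[0])/.15,2))
    print()
E
```

```text
[ 0.513 -0.008  0.057] [ 0.372 -0.053 -0.106] 5.9
126 -0.04 -0.06
132 -0.09 -0.12
137 -0.15 -0.18
142 -0.2 -0.22
147 -0.27 -0.27
152 -0.33 -0.31
158 -0.4 -0.34
163 -0.47 -0.37
168 -0.55 -0.38
174 -0.62 -0.4
179 -0.7 -0.4
184 -0.77 -0.4

189 -0.08 0.01
194 -0.15 0.02
200 -0.22 0.05
205 -0.29 0.08
210 -0.36 0.11
216 -0.43 0.15
221 -0.49 0.2
226 -0.54 0.25
231 -0.59 0.31
236 -0.64 0.37
242 -0.68 0.44
247 -0.71 0.51
```

>>> {"op": "play_rows", "data": {
  "commands": [
    {"delta_rot": [0,0,0],"travel": [-0.04,-0.06,0],"gripper": -1},
    {"delta_rot": [0,0,0],"travel": [-0.09,-0.12,0],"gripper": -1},
    {"delta_rot": [0,0,0],"travel": [-0.15,-0.18,0],"gripper": -1},
    {"delta_rot": [0,0,0],"travel": [-0.2,-0.22,0],"gripper": -1},
    {"delta_rot": [0,0,0],"travel": [-0.27,-0.27,0],"gripper": -1},
    {"delta_rot": [0,0,0],"travel": [-0.33,-0.31,0],"gripper": -1},
    {"delta_rot": [0,0,0],"travel": [-0.4,-0.34,0],"gripper": -1},
    {"delta_rot": [0,0,0],"travel": [-0.47,-0.37,0],"gripper": -1},
    {"delta_rot": [0,0,0],"travel": [-0.55,-0.38,0],"gripper": -1},
    {"delta_rot": [0,0,0],"travel": [-0.62,-0.4,0],"gripper": -1},
    {"delta_rot": [0,0,0],"travel": [-0.7,-0.4,0],"gripper": -1},
    {"delta_rot": [0,0,0],"travel": [-0.77,-0.4,0],"gripper": -1}
  ]
}}

```text
clock: 7.4
tool_pos: [0.4533, -0.1248, 0.0572]
eef_rot: [0.707, 0.707, 0.0, 0.0]
contact_force: [1.1, 2.6, -0.7]
opening: 0.008
```

```bash
python3 look.py 2 top side
```

```text
top [ 0.382 -0.016  1.293]
spoke 0.91 [427. 216.] [ 0.538 -0.258  0.084]
axle 0.79 [375. 208.] [ 0.568 -0.123  0.045]
core 0.65 [387. 216.] [ 0.54  -0.152  0.075]
core 0.58 [373. 206.] [ 0.571 -0.117  0.075]
spot 0.98 [361. 183.] [ 0.626 -0.082  0.105]
carousel 0.67 [372. 207.] [ 0.578 -0.118  0.   ]
specimens 0.78 [370. 207.] [ 0.578 -0.112  0.   ]
side [0.15  1.087 1.274]
spoke 0.68 [323. 192.] [ 0.528 -0.252  0.084]
axle 0.83 [295. 222.] [ 0.587 -0.113  0.045]
core 0.66 [314. 209.] [ 0.534 -0.167  0.075]
spot 0.62 [281. 211.] [ 0.628 -0.091  0.105]
carousel 0.7 [300. 233.] [ 0.569 -0.111  0.   ]
specimens 0.88 [299. 238.] [ 0.567 -0.088  0.   ]
8.1 [ 0.453 -0.124  0.057] [ 0.279  0.836 -0.179  2.156  0.707  0.205 -0.538] [ 0.702 -0.177 -0.384]
```

The wheel turned about 53° and contact is as expected. Continuing stroke 1.

>>> {"op": "play_rows", "data": {
  "commands": [
    {"delta_rot": [0,0,0],"travel": [-0.08,0.01,0],"gripper": -1},
    {"delta_rot": [0,0,0],"travel": [-0.15,0.02,0],"gripper": -1},
    {"delta_rot": [0,0,0],"travel": [-0.22,0.05,0],"gripper": -1},
    {"delta_rot": [0,0,0],"travel": [-0.29,0.08,0],"gripper": -1},
    {"delta_rot": [0,0,0],"travel": [-0.36,0.11,0],"gripper": -1},
    {"delta_rot": [0,0,0],"travel": [-0.43,0.15,0],"gripper": -1},
    {"delta_rot": [0,0,0],"travel": [-0.49,0.2,0],"gripper": -1},
    {"delta_rot": [0,0,0],"travel": [-0.54,0.25,0],"gripper": -1},
    {"delta_rot": [0,0,0],"travel": [-0.59,0.31,0],"gripper": -1},
    {"delta_rot": [0,0,0],"travel": [-0.64,0.37,0],"gripper": -1},
    {"delta_rot": [0,0,0],"travel": [-0.68,0.44,0],"gripper": -1},
    {"delta_rot": [0,0,0],"travel": [-0.68,0.44,0],"gripper": -1}
  ]
}}

```text
clock: 9.6
tool_pos: [0.5204, -0.2274, 0.0573]
eef_rot: [0.708, 0.707, 0.0, 0.001]
contact_force: [0.1, -0.2, 0.4]
opening: 0.002
```

```bash
python3 look.py 3 top side; python3 - <<'E'
import cv2
a=cv2.resize(cv2.imread('pics/top3.png')[150:290,300:480],None,fx=4,fy=4,interpolation=cv2.INTER_CUBIC)
cv2.imwrite('pics/top3c.png',a)
E
```

```text
top [ 0.382 -0.016  1.293]
axle 0.83 [375. 205.] [ 0.578 -0.125  0.045]
axle 0.72 [149. 228.] [0.529 0.51  0.045]
core 0.74 [393. 196.] [ 0.594 -0.172  0.075]
core 0.46 [372. 205.] [ 0.572 -0.112  0.075]
spot 0.86 [359. 182.] [ 0.629 -0.079  0.105]
carousel 0.59 [372. 206.] [ 0.58  -0.118  0.   ]
specimens 0.73 [370. 210.] [ 0.571 -0.112  0.   ]
side [0.15  1.087 1.274]
spoke 0.74 [282. 188.] [ 0.675 -0.227  0.084]
spoke 0.63 [393. 215.] [ 0.266 -0.204  0.084]
axle 0.78 [298. 221.] [ 0.579 -0.122  0.045]
core 0.62 [300. 202.] [ 0.594 -0.185  0.075]
spot 0.76 [281. 212.] [ 0.627 -0.086  0.105]
carousel 0.86 [301. 234.] [ 0.567 -0.109  0.   ]
specimens 0.82 [298. 236.] [ 0.573 -0.096  0.   ]
10.3 [ 0.519 -0.226  0.057] [ 0.548  0.907 -0.377  1.864  0.653  0.497 -0.284] [0.953 0.251 0.046]
```

View pics/top3c.png

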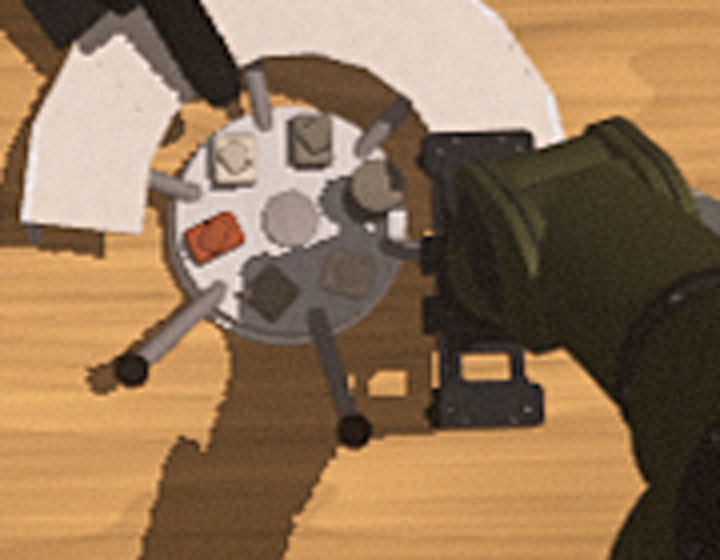

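Pictured: the core is at crop (378,187), and the free balls are at (130,370) and (354,430). The gripper is beside the third spoke and clear of the specimens. Now I'll back off, lift and return to the left side.

>>> {"op": "play_rows", "data": {
  "commands": [
    {"delta_rot": [0,0,0],"travel": [0.02,-0.08,0],"gripper": -1},
    {"delta_rot": [0,0,0],"travel": [0.02,-0.08,-0.4],"gripper": -1},
    {"delta_rot": [0,0,0],"travel": [0.02,-0.08,-0.8],"gripper": -1},
    {"delta_rot": [0,0,0],"travel": [0.3,-0.04,-0.95],"gripper": -1},
    {"delta_rot": [0,0,0],"travel": [0.7,0,-0.95],"gripper": -1},
    {"delta_rot": [0,0,0],"travel": [1,0,-0.95],"gripper": -1},
    {"delta_rot": [0,0,0],"travel": [1,0,-0.95],"gripper": -1}
  ]
}}

```text
clock: 11.18
tool_pos: [0.5194, -0.0713, 0.2003]
eef_rot: [0.704, 0.71, 0.001, -0.0]
contact_force: [-0.2, -0.1, -0.4]
opening: 0.005
```

```bash
python3 look.py 4 top side;  python3 - <<'E'
from h import *
np.set_printoptions(precision=3,suppress=True)
s=viewer.snapshot('top')
A=np.array([.578,-.116])
for u,v,z in((332.5,242.5,.084),(388.5,257.5,.084),(372.5,205,.045)):
    p=world(s,u,v,z); d=p[:2]-A; print(p,np.hypot(*d),np.degrees(np.arctan2(d[1],d[0]))%360)
E
```

```text
top [ 0.382 -0.016  1.293]
side [0.15  1.087 1.274]
spoke 0.63 [284. 191.] [ 0.664 -0.215  0.084]
axle 0.73 [297. 220.] [ 0.586 -0.125  0.045]
core 0.93 [299. 204.] [ 0.595 -0.177  0.075]
spot 0.7 [281. 210.] [ 0.63  -0.095  0.105]
spot 0.19 [340. 362.] [0.289 0.405 0.105]
carousel 0.95 [299. 234.] [ 0.572 -0.106  0.   ]
carousel 0.17 [299. 204.] [ 0.62  -0.253  0.   ]
specimens 0.75 [298. 235.] [ 0.572 -0.1    0.   ]
11.875 [ 0.519 -0.076  0.2  ] [ 0.377  0.654 -0.521  1.899  0.48   0.715 -0.426] [ 0.028 -0.432 -0.214]
[ 0.473 -0.004  0.084] 0.15401719457858404 133.14993378053225
[ 0.428 -0.152  0.084] 0.15387734581350646 193.5736912936047
[ 0.577 -0.117  0.045] 0.0014464215154587937 224.68509991226878
```

>>> {"op": "play_rows", "data": {
  "commands": [
    {"delta_rot": [0,0,0],"travel": [0.49,0.04,0],"gripper": -1},
    {"delta_rot": [0,0,0],"travel": [0.49,0.04,0],"gripper": -1},
    {"delta_rot": [0,0,0],"travel": [0.49,0.04,0.3],"gripper": -1},
    {"delta_rot": [0,0,0],"travel": [0.49,0.04,0.5],"gripper": -1},
    {"delta_rot": [0,0,0],"travel": [0.49,0.04,0.7],"gripper": -1},
    {"delta_rot": [0,0,0],"travel": [0.49,0.04,0.95],"gripper": -1},
    {"delta_rot": [0,0,0],"travel": [0.49,0.04,0.95],"gripper": -1}
  ]
}}

```text
clock: 12.8
tool_pos: [0.5234, -0.003, 0.0554]
eef_rot: [0.707, 0.707, -0.002, -0.001]
contact_force: [0.1, 0.6, 0.2]
opening: 0.005
```

```bash
python3 - <<'E'
from h import *
np.set_printoptions(precision=3,suppress=True)
st=r.get_state();p=st['tool_pos'];print(p,st['contact_force'],st['clock'])
A=np.array([.578,-.116])
t=np.radians(np.r_[115:175:13j,np.linspace(175,217,13)[1:]]); P=A+.125*np.c_[np.cos(t),np.sin(t)]
for c in range(0,24,12):
    b=P[c-1+1] if c else p[:2]
    for a,q in zip(np.degrees(t[c+1:c+13]),P[c+1:c+13]): print(round(a),np.round((q[1]-b[1])/.15,2),np.round((q[0]-b[0])/.15,2))
    print()
E
```

```text
[ 0.523 -0.003  0.055] [0.073 0.611 0.17 ] 12.8
120 -0.03 -0.05
125 -0.07 -0.11
130 -0.11 -0.17
135 -0.16 -0.23
140 -0.22 -0.27
145 -0.28 -0.32
150 -0.34 -0.36
155 -0.4 -0.39
160 -0.47 -0.42
165 -0.54 -0.44
170 -0.61 -0.46
175 -0.68 -0.47

178 -0.05 -0.0
182 -0.1 -0.0
186 -0.15 0.0
189 -0.2 0.01
192 -0.25 0.02
196 -0.3 0.03
200 -0.35 0.04
203 -0.4 0.06
206 -0.44 0.08
210 -0.49 0.11
214 -0.53 0.14
217 -0.57 0.16
```

>>> {"op": "play_rows", "data": {
  "commands": [
    {"delta_rot": [0,0,0],"travel": [-0.03,-0.05,0],"gripper": -1},
    {"delta_rot": [0,0,0],"travel": [-0.07,-0.11,0],"gripper": -1},
    {"delta_rot": [0,0,0],"travel": [-0.11,-0.17,0],"gripper": -1},
    {"delta_rot": [0,0,0],"travel": [-0.16,-0.23,0],"gripper": -1},
    {"delta_rot": [0,0,0],"travel": [-0.22,-0.27,0],"gripper": -1},
    {"delta_rot": [0,0,0],"travel": [-0.28,-0.32,0],"gripper": -1},
    {"delta_rot": [0,0,0],"travel": [-0.34,-0.36,0],"gripper": -1},
    {"delta_rot": [0,0,0],"travel": [-0.4,-0.39,0],"gripper": -1},
    {"delta_rot": [0,0,0],"travel": [-0.47,-0.42,0],"gripper": -1},
    {"delta_rot": [0,0,0],"travel": [-0.54,-0.44,0],"gripper": -1},
    {"delta_rot": [0,0,0],"travel": [-0.61,-0.46,0],"gripper": -1},
    {"delta_rot": [0,0,0],"travel": [-0.68,-0.47,0],"gripper": -1}
  ]
}}

```text
clock: 14.3
tool_pos: [0.4544, -0.1051, 0.0572]
eef_rot: [0.707, 0.707, 0.0, -0.0]
contact_force: [1.5, 2.8, -0.2]
opening: 0.004
```

>>> {"op": "play_rows", "data": {
  "commands": [
    {"delta_rot": [0,0,0],"travel": [-0.05,0,0],"gripper": -1},
    {"delta_rot": [0,0,0],"travel": [-0.1,0,0],"gripper": -1},
    {"delta_rot": [0,0,0],"travel": [-0.15,0,0],"gripper": -1},
    {"delta_rot": [0,0,0],"travel": [-0.2,0.01,0],"gripper": -1},
    {"delta_rot": [0,0,0],"travel": [-0.25,0.02,0],"gripper": -1},
    {"delta_rot": [0,0,0],"travel": [-0.3,0.03,0],"gripper": -1},
    {"delta_rot": [0,0,0],"travel": [-0.35,0.04,0],"gripper": -1},
    {"delta_rot": [0,0,0],"travel": [-0.4,0.06,0],"gripper": -1},
    {"delta_rot": [0,0,0],"travel": [-0.44,0.08,0],"gripper": -1},
    {"delta_rot": [0,0,0],"travel": [-0.49,0.11,0],"gripper": -1},
    {"delta_rot": [0,0,0],"travel": [-0.53,0.14,0],"gripper": -1},
    {"delta_rot": [0,0,0],"travel": [-0.53,0.14,0],"gripper": -1}
  ]
}}

```text
clock: 15.8
tool_pos: [0.4758, -0.1855, 0.0572]
eef_rot: [0.708, 0.706, -0.0, 0.0]
contact_force: [0.9, -0.0, -0.3]
opening: 0.006
```

```bash
python3 look.py 5 top side; python3 - <<'E'
import cv2
a=cv2.resize(cv2.imread('pics/top5.png')[140:290,300:480],None,fx=4,fy=4,interpolation=cv2.INTER_CUBIC)
cv2.imwrite('pics/top5c.png',a)
E
```

```text
top [ 0.382 -0.016  1.293]
axle 0.98 [375. 207.] [ 0.572 -0.125  0.045]
axle 0.21 [519. 266.] [ 0.399 -0.512  0.045]
core 0.67 [367. 183.] [ 0.633 -0.101  0.075]
core 0.64 [360. 185.] [ 0.629 -0.083  0.075]
carousel 0.7 [372. 205.] [ 0.583 -0.119  0.   ]
specimens 0.87 [371. 209.] [ 0.574 -0.117  0.   ]
specimens 0.53 [216. 310.] [0.294 0.336 0.   ]
side [0.15  1.087 1.274]
axle 0.94 [300. 223.] [ 0.569 -0.116  0.045]
axle 0.62 [300. 231.] [ 0.559 -0.079  0.045]
core 0.62 [283. 215.] [ 0.628 -0.105  0.075]
core 0.62 [390. 216.] [ 0.276 -0.211  0.075]
spot 0.97 [277. 211.] [ 0.641 -0.089  0.105]
carousel 0.83 [298. 231.] [ 0.579 -0.121  0.   ]
specimens 0.79 [298. 233.] [ 0.577 -0.108  0.   ]
specimens 0.69 [280. 212.] [ 0.673 -0.195  0.   ]
16.5 [ 0.476 -0.184  0.057] [ 0.483  0.867 -0.338  2.033  0.774  0.37  -0.48 ] [-0.57  -0.104 -1.351]
```

View pics/top5c.png

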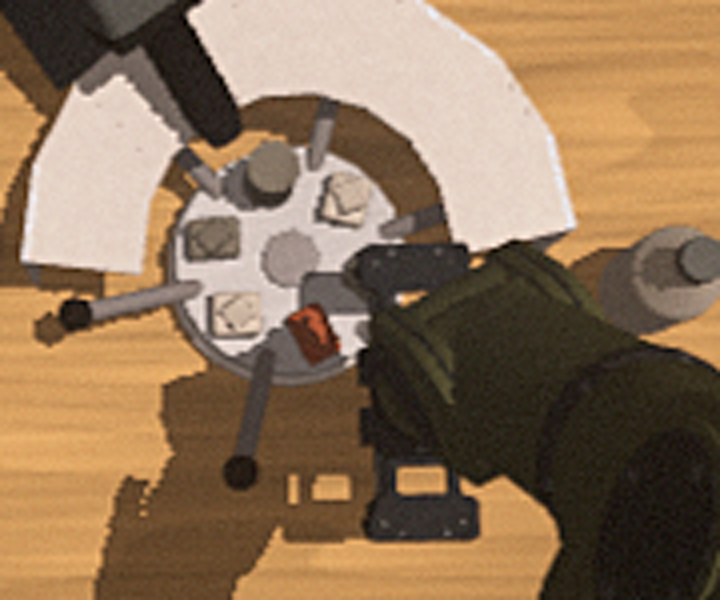

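Crop: balls at (75,313) and (240,472), core top at (271,172), and the snout tip near (225,130) slanting from (165,35). The core is close to the spot but short of it. I'll get the analyser's bearing from the depth points.

```bash
python3 - <<'E'
from h import *
np.set_printoptions(precision=3,suppress=True)
A=np.array([.578,-.116])
for c in('top','side'):
    s=viewer.snapshot(c)
    if c=='top':
      for u,v,z in((318.75,218.25,.084),(360,258,.084),(367.75,183,.105)):
        p=world(s,u,v,z); d=p[:2]-A; print(p,np.hypot(*d),np.degrees(np.arctan2(d[1],d[0]))%360)
    vv,uu=np.mgrid[0:480,0:640]; t=s['z_map']
    d=np.stack([(uu-s['cx'])/s['fx'],-(vv-s['cy'])/s['fy'],-np.ones_like(t)],-1)*t[...,None]
    M=np.array(s['attitude']); M=R.from_quat(M).as_matrix()
    P=(d@M.T+s['origin'])[t>0]
    e=P[:,:2]-A; th=np.degrees(np.arctan2(e[:,1],e[:,0])); rr=np.hypot(*e.T)
    m=(rr>.07)&(rr<.36)&(abs(th-30)<35)&(P[:,2]>.118)&(P[:,2]<.29)
    for lo in np.arange(.07,.36,.03):
        k=m&(rr>=lo)&(rr<lo+.03)
        if k.sum()>8: q=np.percentile(th[k],[5,50,95]); print(c,round(lo,2),k.sum(),q,(q[0]+q[2])/2,P[k,2].mean())
E
```

```text
[0.539 0.032 0.084] 0.15271639023685954 104.7216586966459
[ 0.429 -0.076  0.084] 0.15416326674203415 164.9999350799228
[ 0.627 -0.101  0.105] 0.05083277237450587 16.64286391763614
top 0.07 102 [26.752 34.873 42.291] 34.52116448333939 0.14581174437644004
top 0.1 175 [26.913 35.176 41.851] 34.382204373496464 0.1606514032766115
top 0.13 300 [23.571 34.682 44.556] 34.06383368177351 0.19386355107350328
top 0.16 457 [23.704 35.062 45.367] 34.53554019970464 0.2186471649371191
top 0.19 487 [25.224 35.235 43.921] 34.57213278192526 0.23556843138726727
top 0.22 474 [26.269 35.102 42.551] 34.41022047690205 0.2522341977579115
top 0.25 202 [27.536 35.841 41.725] 34.63047653323585 0.24276186467180977
top 0.28 13 [27.741 33.926 39.973] 33.85739796558338 0.2135708491596292
side 0.07 52 [32.307 39.174 43.462] 37.88463969905511 0.1392743629771296
side 0.1 101 [32.045 39.74  44.529] 38.28700289209382 0.15306181394625334
side 0.13 126 [24.55  38.635 46.843] 35.69658897979336 0.18504651484962936
side 0.16 254 [26.778 43.501 46.853] 36.81531533416251 0.2037669946589174
side 0.19 309 [28.88  42.483 45.047] 36.96362340400442 0.2144860420345177
side 0.22 349 [29.231 41.229 43.385] 36.30799607213591 0.2249588129953525
side 0.25 334 [28.805 36.95  41.985] 35.39492824786802 0.21042006740781422
side 0.28 19 [28.152 36.901 40.689] 34.42062685765821 0.21052432001387986
```

The analyser bears 34.5° and the core is at about 15°, so 19° remain. Pushing the finger from 213.7° to 233° slowly.

>>> {"op": "play_rows", "data": {
  "commands": [
    {"delta_rot": [0,0,0],"travel": [-0.04,0.025,0],"gripper": -1},
    {"delta_rot": [0,0,0],"travel": [-0.08,0.055,0],"gripper": -1},
    {"delta_rot": [0,0,0],"travel": [-0.11,0.085,0],"gripper": -1},
    {"delta_rot": [0,0,0],"travel": [-0.14,0.115,0],"gripper": -1},
    {"delta_rot": [0,0,0],"travel": [-0.165,0.14,0],"gripper": -1},
    {"delta_rot": [0,0,0],"travel": [-0.185,0.16,0],"gripper": -1},
    {"delta_rot": [0,0,0],"travel": [-0.2,0.175,0],"gripper": -1},
    {"delta_rot": [0,0,0],"travel": [-0.205,0.18,0],"gripper": -1},
    {"delta_rot": [0,0,0],"travel": [-0.205,0.18,0],"gripper": -1}
  ]
}}

```text
clock: 17.73
tool_pos: [0.5026, -0.215, 0.0572]
eef_rot: [0.707, 0.707, -0.0, 0.0]
contact_force: [-0.5, 1.3, 0.7]
opening: 0.003
```

```bash
python3 look.py 6 top side; python3 - <<'E'
import cv2
a=cv2.resize(cv2.imread('pics/top6.png')[140:290,300:480],None,fx=4,fy=4,interpolation=cv2.INTER_CUBIC)
cv2.imwrite('pics/top6c.png',a)
E
```

```text
top [ 0.382 -0.016  1.293]
spoke 0.43 [363. 182.] [ 0.633 -0.091  0.084]
axle 0.89 [375. 208.] [ 0.568 -0.123  0.045]
axle 0.23 [148. 228.] [0.532 0.515 0.045]
core 0.73 [360. 186.] [ 0.625 -0.082  0.075]
spot 0.92 [361. 184.] [ 0.625 -0.082  0.105]
spot 0.72 [521. 266.] [ 0.397 -0.493  0.105]
carousel 0.85 [371. 208.] [ 0.574 -0.116  0.   ]
specimens 0.69 [373. 207.] [ 0.578 -0.121  0.   ]
side [0.15  1.087 1.274]
axle 0.73 [297. 223.] [ 0.579 -0.111  0.045]
core 0.91 [282. 218.] [ 0.625 -0.092  0.075]
core 0.42 [295. 223.] [ 0.577 -0.08   0.075]
spot 0.94 [280. 212.] [ 0.63  -0.088  0.105]
carousel 0.93 [298. 232.] [ 0.577 -0.111  0.   ]
specimens 0.63 [297. 237.] [ 0.572 -0.088  0.   ]
18.425 [ 0.503 -0.215  0.057] [ 0.557  0.897 -0.402  1.922  0.736  0.474 -0.382] [-1.565  0.89  -0.23 ]
```

View pics/top6c.png

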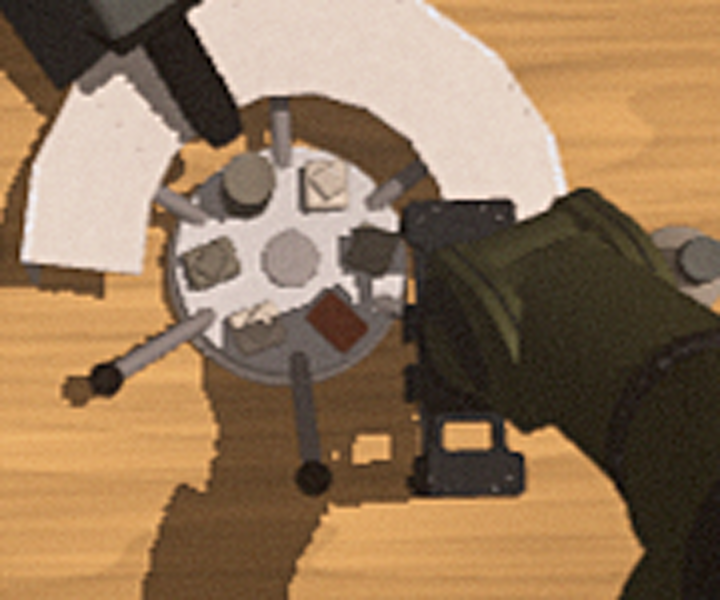

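The core at (248,182) now lies in line with the snout axis. The balls are at (105,379) and (313,478). Retreating upstream and up, then a final measurement.

>>> {"op": "play_rows", "data": {
  "commands": [
    {"delta_rot": [0,0,0],"travel": [0.05,-0.06,0],"gripper": -1},
    {"delta_rot": [0,0,0],"travel": [0.05,-0.08,-0.2],"gripper": -1},
    {"delta_rot": [0,0,0],"travel": [0.05,-0.08,-0.6],"gripper": -1},
    {"delta_rot": [0,0,0],"travel": [0.05,-0.08,-0.95],"gripper": -1},
    {"delta_rot": [0,0,0],"travel": [-0.1,-0.4,-0.95],"gripper": -1},
    {"delta_rot": [0,0,0],"travel": [-0.3,-0.6,-0.95],"gripper": -1},
    {"delta_rot": [0,0,0],"travel": [-0.3,-0.6,-0.95],"gripper": -1},
    {"delta_rot": [0,0,0],"travel": [-0.3,-0.6,-0.95],"gripper": -1}
  ]
}}

```text
clock: 19.42
tool_pos: [0.413, -0.2592, 0.1999]
eef_rot: [0.707, 0.707, 0.0, 0.0]
contact_force: [0.2, -0.1, -0.8]
opening: 0.007
```

```bash
python3 look.py 7 top side; python3 - <<'E'
from h import *
np.set_printoptions(precision=3,suppress=True)
A=np.array([.578,-.116])
s=viewer.snapshot('top')
for u,v,z in((326.25,234.75,.084),(378.25,259.5,.084),(362,185.5,.105)):
    p=world(s,u,v,z); d=p[:2]-A; print(p,np.hypot(*d),np.degrees(np.arctan2(d[1],d[0]))%360)
a=cv2.resize(s['color'][140:290,300:480,::-1],None,fx=4,fy=4,interpolation=cv2.INTER_CUBIC)
cv2.imwrite('pics/top7c.png',a)
E
```

```text
top [ 0.382 -0.016  1.293]
axle 0.77 [374. 205.] [ 0.577 -0.122  0.045]
axle 0.31 [440. 307.] [ 0.292 -0.291  0.045]
core 0.6 [361. 186.] [ 0.625 -0.084  0.075]
spot 0.75 [362. 184.] [ 0.626 -0.086  0.105]
spot 0.51 [437. 307.] [ 0.296 -0.272  0.105]
carousel 0.76 [372. 209.] [ 0.571 -0.119  0.   ]
specimens 0.72 [373. 206.] [ 0.58  -0.122  0.   ]
side [0.15  1.087 1.274]
axle 0.62 [298. 223.] [ 0.577 -0.113  0.045]
axle 0.62 [282. 213.] [ 0.647 -0.146  0.045]
core 0.61 [283. 217.] [ 0.625 -0.097  0.075]
spot 0.79 [281. 210.] [ 0.628 -0.096  0.105]
carousel 0.85 [299. 234.] [ 0.571 -0.107  0.   ]
carousel 0.59 [295. 225.] [ 0.601 -0.145  0.   ]
specimens 0.8 [298. 232.] [ 0.577 -0.112  0.   ]
20.125 [ 0.413 -0.26   0.2  ] [ 0.849  0.629 -0.609  2.001  0.563  0.683 -0.119] [ 0.102 -0.219  0.261]
[0.494 0.013 0.084] 0.15361314656237507 123.14514763393922
[ 0.424 -0.125  0.084] 0.15444655202813462 183.21071135495683
[ 0.62  -0.086  0.105] 0.051990033711819386 35.206657699668646
```

View pics/top7c.png

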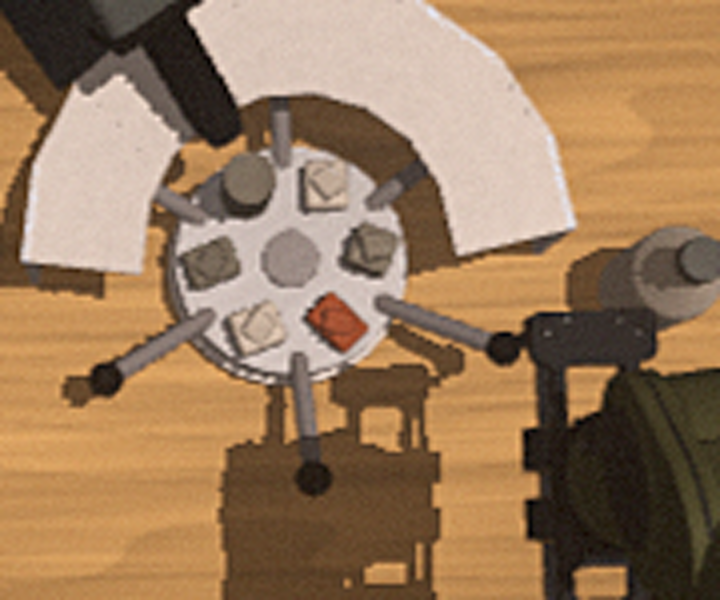

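```bash
python3 -c "
from plant import r; print(r.finish_job())"
```

```text
the job is handed in; nothing more can be done
None
```

I brought the core under the analyser's snout with two pushing strokes on the spokes, about 223° anticlockwise in all. The job was handed in at about 20 s of the 72 s allowed, and no verdict was reported.

**Position:** The two balls put the core at a bearing of about 33° from the axle, and its top in the picture reads 35°. The analyser bears 34.5° from the top camera's depth. That leaves the core about 1–2 mm from the spot, against the 10 mm limit.

**Disagreement:** The side camera's depth gave the analyser a bearing of 34–38°, but it sees mostly one flank. The networks' spot positions scattered between about 18° and 37°. At the last look they put core and spot within about 3 mm of each other from both cameras.

**At rest and clear:** The ball positions read before the retreat still fit the picture taken after it, so the wheel stayed where I left it. I did not measure its speed directly. The gripper ended clear at 0.2 m height, and contact forces read about 3 N at most.

**Bystanders:** The bottle looks unmoved in the last top view. I did not re-measure the other loose things after the moves; I never worked near them at low height.

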